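# Find the blind bore of a rudder heel bearing and hold it bore-up for greasing

### The job

Pick up one of the two white heel bearing blocks and find by feel which end has the blind bore: offer its ends to the steel heel pin of the rudder until the block slips well on. Draw it off again, turn it bore up and hold it still and upright, a good hand's breadth clear of the bench, ready to be filled with grease: the program finishes while still holding it. Leave the other block and the tools and tins on the bench as they are.

Things in the scene. Friction and masses are not known exactly. Their poses are not given: they have to be found in the camera images.
- bearing_a_mid (a point): White acetal bearing block A, 76 mm long, 46 x 46 mm section, lying on a long side. Point at its centre (23 mm above the bench); x along its length, z up as it lies. One end has a blind bore on the long axis, 26 mm wide, 52 mm deep; the other end is solid. The bore may be in the +x or the -x end: this reading does not tell which, find it by feel. About 0.2 kg.
- bearing_b_mid (a point): White acetal bearing block B, 76 mm long, 46 x 46 mm section, lying on a long side. Point at its centre (23 mm above the bench); x along its length, z up as it lies. One end has a blind bore on the long axis, 26 mm wide, 52 mm deep; the other end is solid. The bore may be in the +x or the -x end: this reading does not tell which, find it by feel. About 0.2 kg.
- heel_pin (a point): Middle of the end face of the rudder's heel pin, a fixed level steel rod 22 mm thick with a tapered end (13 mm at the tip, full thickness 6 mm in), 75 mm above the bench. x runs along the pin into the rudder, roughly away from the robot; z up. The pin stands 62 mm clear of the rudder, so a block can go on 52 mm, to the bottom of its bore.
- rudder: The fixed rudder, lying flat on two bearers: white and varnished blade 36 mm thick, top 93 mm above the bench (96 mm at the bronze straps), 513 mm long, 260 mm wide, 28 mm of it to the right of the pin's axis and 232 mm to the left as seen from the robot. Origin on the bench below the pin's tip, x along the pin into the rudder.
- bearing_a: Bearing block A itself; origin in the middle of the side it lies on at the start, axes as at its centre point.
- bearing_b: Bearing block B itself; origin in the middle of the side it lies on at the start, axes as at its centre point.
- tape: Bystander: roll of green masking tape lying flat, 100 mm across, 36 mm high; origin at its underside.
- grease_tin: Bystander: closed blue tin of grease, 86 mm across, 75 mm high; origin at its underside.
- sanding_block: Bystander: cork sanding block 115 x 65 x 32 mm; origin at its underside, x along it.
- putty_knife: Bystander: putty knife lying flat, 208 mm long, 60 mm wide, 16 mm high, handle towards its -x; origin at its underside.
- mallet: Bystander: wooden mallet lying on its side; head 75 x 125 x 64 mm, handle 210 mm long towards its -x; origin under the head's inner half.
Not all that is in view belongs to the job. What is shaped like the bearing_a but green is not meant.

How it is judged:
By the outcome, as a careful person would: the job done as asked, in the order asked, and still so for the second after the job is handed in, while the arm keeps its last pose, push and grip.
It also fails if it takes over 54 s, if anything falls off the work surface, if the arm or the gripper's body presses on something with over 40 N, if the wrist force passes 120 N, or if a joint passes its speed limit or range.

### The arm

A 6-joint arm with a two-finger parallel gripper is mounted at the origin on the work surface. World frame = base frame: x ahead of the robot, y to its left, z up, the work surface at z = 0. Lengths are in m, angles in rad, forces in N, time in s.
With the tool pointing down it reaches from about 0.35 to 0.85 m from the base axis. Payload 8.1 kg.
Tool frame: the origin (TCP) lies where the fingers leave the gripper's body, on its centre line; the fingertips stand 84 mm ahead of it and the grasp point (between the pads) lies 65 mm ahead of it; z points along the fingers, y is the line along which they close (so a half turn about z gives the same grasp; the last joint's range is limited). The gripper opens to 93 mm and grips with 3 to 60 N. Pads are 15 mm wide; open, the fingers measure 128 mm over their backs; the gripper's body (75 mm by 188 mm) begins 65 mm behind the grasp point.
Start: joints at [-1.29, 0.13, 1.488, -0, 1.523, -0.085], TCP at [0.215, -0.56, 0.303] pointing down, gripper open.
Joint ranges: [-2.96, 2.96], [-0.89, 2.26], [0.02, 2.5], [-1.34, 4.48], [0, 2.73], [-2.66, 2.66]. Speed limits (rad/s): [2.39, 2.39, 2.79, 3.14, 3.14, 3.14].

### API

Orientations are given as a rotation vector (axis times angle).
In Python, from plant import robot gives the robot as it stands.
- The arm moves only by the shell command python3 -m jog 'ROWS' [FORCE]. ROWS is text: rows parted by semicolons, each of 5 numbers parted by spaces: the opening, from 0 (shut) to 1 (fully open), then the shift along the tool's x, y, z in m, then the turn about the tool's z in degrees. A call has 1 to 10 rows; each row shifts and turns the commanded pose from where the row before left it, along the tool's axes as they then stand; what a row does not reach is not made up. A row lasts 1/12 s, in which the tool goes at most 41.7 mm and 7.16 degrees, less where a joint would pass 70% of its speed; a pose out of reach is approached as far as the arm can. A call with a gripper value outside its range is refused whole. The fingers move at their own pace and stop on an object; FORCE is the grip in N (left out, the last holds). Time passes only in rows, so rows that do not move let the fingers close. It gives the time, the measured TCP pose, the force, the opening and the grip force at its end, in the units of the state.
- robot.read_state(): the state, without advancing time (a new reading comes with each control period).
- robot.read_camera(name): name is "side" or "top"; returns a dict with "color" (480x640x3 uint8, red, green, blue), "intrinsics" (3x3 intrinsics, pixels), "k1" (the pictures are not rectified: a ray, as slopes to the right and down, at radius r is drawn at 1 + k1 r^2 times it, then the intrinsics apply), "pose" (4x4, takes a point from camera to world coordinates). Camera axes: x right, y down, z forward; pixel columns grow to the right and rows downward; lengths in m; the calibration is good to about 2 mm. A picture is of the moment at which its call begins. There is no depth.
- robot.close_job(): hands the job in; it is judged then, once.
The state is a dict: "t": time; "q": joint angles; "dq": joint speeds; "joint_torque": joint torques, N m; "tool_pos": TCP position; "orientation": TCP orientation; "force": force on the tool from outside, world axes, zero at the start; "wrist_torque": the same for the moment, N m; "opening": finger opening in m; "gripper_force": force on a finger pad.
Only numpy, scipy, OpenCV 4.12 (cv2) and the standard library are available. Lean on these libraries where they do the work, as an engineer would, in place of code of your own. Each camera call takes 0.05 s, during which the arm holds its last target. There are 200 camera calls.

## Working session

There is one attempt and no reset: what is moved stays moved. The work goes in short steps, Python scripts to look and compute and a shell command to move; the robot and the scene stay as the last step left them, time stands still between calls to the robot, and variables do not carry over. Pictures are saved under pics/ and viewed, at most 10 in all, crops included, and the job is handed in when it is done.

```bash
mkdir -p pics; ls
cat > h.py <<'E'
import numpy as np,cv2,pickle
from plant import robot
def snap(cam,name):
    d=robot.read_camera(cam); cv2.imwrite(f'pics/{name}.png',d['color'][:,:,::-1]); pickle.dump(d,open(f'pics/{name}.pkl','wb')); return d
def load(name): return pickle.load(open(f'pics/{name}.pkl','rb'))
def ray(d,u,v):
    K=d['intrinsics'];a=np.array([(u-K[0,2])/K[0,0],(v-K[1,2])/K[1,1]]);b=a.copy()
    for _ in range(30): b=a/(1+d['k1']*(b@b))
    r=d['pose'][:3,:3]@np.array([b[0],b[1],1]); return d['pose'][:3,3],r
def atz(d,u,v,z):
    o,r=ray(d,u,v); return o+r*(z-o[2])/r[2]
def tri(d1,p1,d2,p2):
    o1,r1=ray(d1,*p1);o2,r2=ray(d2,*p2);r1=r1/np.linalg.norm(r1);r2=r2/np.linalg.norm(r2)
    s=np.linalg.lstsq(np.c_[r1,-r2],o2-o1,rcond=None)[0]
    a,b=o1+s[0]*r1,o2+s[1]*r2; return (a+b)/2,np.linalg.norm(a-b)
def proj(d,P):
    p=np.linalg.inv(d['pose'])@np.r_[P,1];b=p[:2]/p[2];b=b*(1+d['k1']*(b@b));K=d['intrinsics'];return K[0,0]*b[0]+K[0,2],K[1,1]*b[1]+K[1,2]
E
python3 - <<'E'
from h import *
np.set_printoptions(precision=4,suppress=True)
for c in('side','top'):
    d=snap(c,c+'0');print(c,d['pose'],d['intrinsics'],d['k1'])
print(robot.read_state())
E
```

```text
pics
side [[-0.9731 -0.1291  0.1908  0.2649]
 [-0.2304  0.5407 -0.8091  1.1231]
 [ 0.0012 -0.8313 -0.5559  0.8633]
 [ 0.      0.      0.      1.    ]] [[474.8754   0.     323.9939]
 [  0.     474.8754 237.5457]
 [  0.       0.       1.    ]] 0.02422383844647058
top [[-0.0267 -0.9926  0.1184  0.3424]
 [-0.9996  0.0271  0.0017 -0.0212]
 [-0.0049 -0.1183 -0.993   1.5377]
 [ 0.      0.      0.      1.    ]] [[581.1274   0.     314.693 ]
 [  0.     581.1274 245.6436]
 [  0.       0.       1.    ]] 0.02365429762942322
{'t': 0.1, 'q': array([-1.2904,  0.1311,  1.4891,  0.    ,  1.523 , -0.0854]), 'dq': array([-0.0013, -0.0018, -0.0024,  0.0008,  0.0011, -0.0011]), 'joint_torque': array([  0.0011, -56.1339, -49.3095,   0.077 ,   0.0292,  -0.    ]), 'tool_pos': array([ 0.2146, -0.5599,  0.3018]), 'orientation': array([-3.0876, -0.5711,  0.0002]), 'force': array([-0.92  ,  0.4494, -0.0677]), 'wrist_torque': array([0.0072, 0.0198, 0.025 ]), 'gripper_force': 0.0, 'opening': 0.09310392317068396}
```

View pics/side0.png

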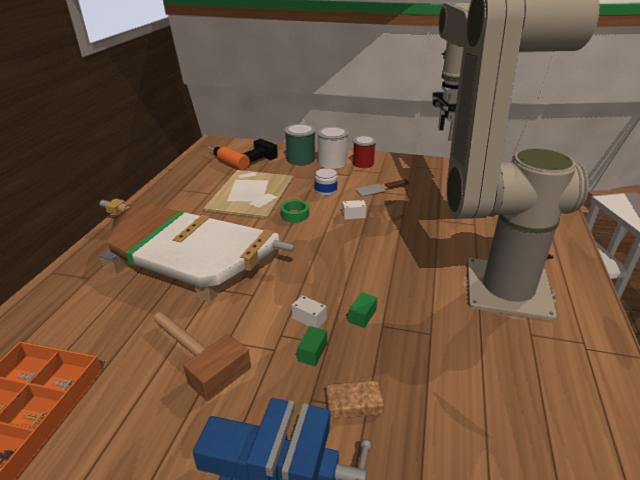

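View pics/top0.png

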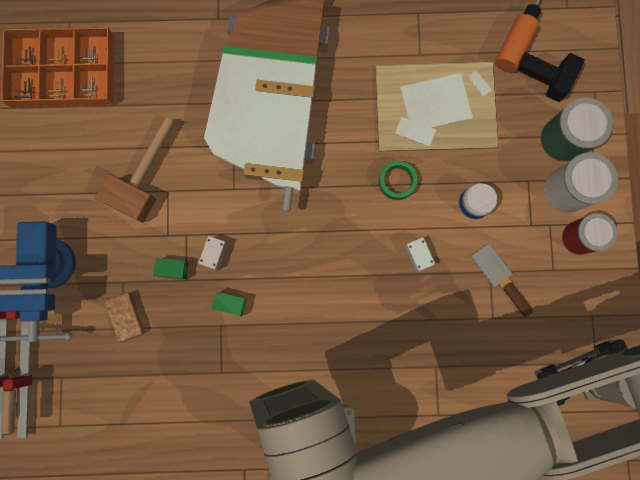

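Run:
```python
import cv2,numpy as np
t=cv2.imread('pics/top0.png');s=cv2.imread('pics/side0.png')
c=lambda im,u,v:cv2.resize(im[v-25:v+25,u-33:u+33],(396,300),interpolation=cv2.INTER_CUBIC)
cv2.imwrite('pics/m1.png',np.vstack([np.hstack([c(t,421,253),c(t,290,185)]),np.hstack([c(s,354,210),c(s,275,243)])]))
```

```text
(no output)
```

View pics/m1.png

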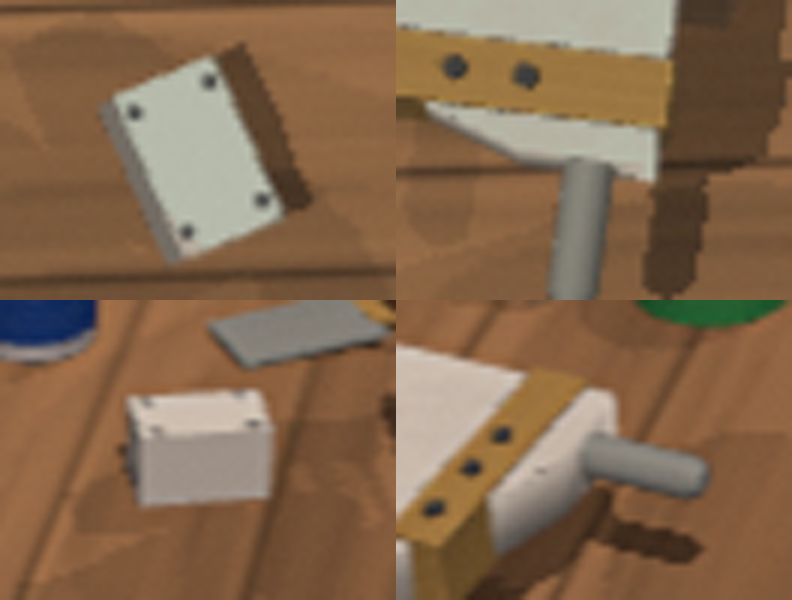

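Run:
```python
from h import *
np.set_printoptions(precision=4,suppress=True)
t=load('top0');s=load('side0')
T=lambda u,v:(388+u/6-.4,228+v/6-.4); S=lambda u,v:(321+u/6-.4,185+(v-300)/6-.4)
tc=[T(113,98),T(215,55),T(285,215),T(185,258)]
P=np.array([atz(t,*p,.046) for p in tc]);print('top corners z.046\n',P,P.mean(0))
print('sides',[np.linalg.norm(P[i]-P[(i+1)%4]) for i in range(4)])
sc=[S(128,397),S(262,391),S(272,425),S(140,433)]
Q=np.array([atz(s,*p,.046) for p in sc]);print('side',Q,Q.mean(0))
for i in range(4):
    j=np.argmin(np.linalg.norm(Q-P[i],axis=1));print('tri',tri(t,tc[i],s,sc[j]))
a=cv2.imread('pics/top0.png');b=cv2.imread('pics/side0.png')
c=lambda im,u,v:cv2.resize(im[v-25:v+25,u-20:u+20],(400,500),interpolation=cv2.INTER_CUBIC)
cv2.imwrite('pics/m2.png',np.hstack([c(a,289,195),c(b,285,245)]))
```

```text
top corners z.046
 [[ 0.5183 -0.2556  0.046 ]
 [ 0.5357 -0.3003  0.046 ]
 [ 0.4658 -0.3268  0.046 ]
 [ 0.4485 -0.2832  0.046 ]] [ 0.4921 -0.2915  0.046 ]
sides [np.float64(0.047974677295891915), np.float64(0.07477221827887727), np.float64(0.0469126705791466), np.float64(0.07502090737680465)]
side [[ 0.5378 -0.3065  0.046 ]
 [ 0.4629 -0.3318  0.046 ]
 [ 0.4509 -0.2937  0.046 ]
 [ 0.5228 -0.2671  0.046 ]] [ 0.4936 -0.2998  0.046 ]
tri (array([ 0.5189, -0.2543,  0.0535]), np.float64(0.0030161320693307667))
tri (array([ 0.5358, -0.2995,  0.05  ]), np.float64(0.0012766796696211111))
tri (array([ 0.4639, -0.3264,  0.049 ]), np.float64(0.0033547063635348895))
tri (array([ 0.4487, -0.282 ,  0.0527]), np.float64(0.001325733735636092))
```

View pics/m2.png

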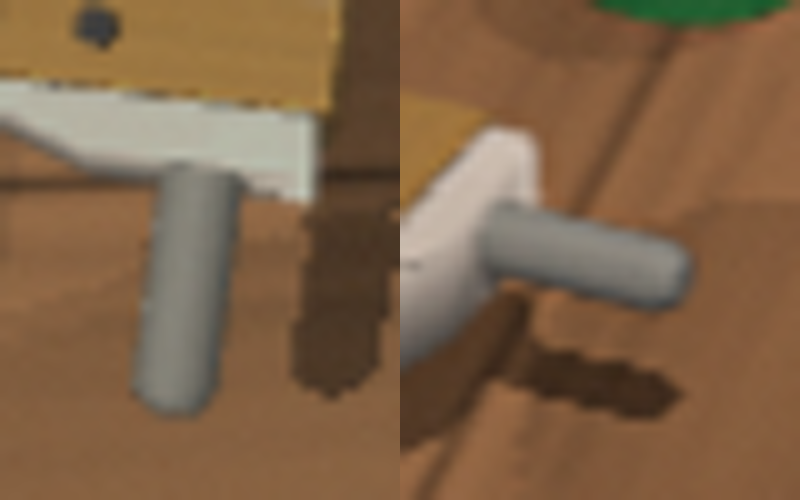

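Run:
```python
from h import *
np.set_printoptions(precision=4,suppress=True)
t=load('top0');s=load('side0')
T=lambda u,v:(269+u/10-.45,170+v/10-.45); S=lambda u,v:(265+(u-400)/10-.45,220+v/10-.45)
print('tip tri',tri(t,T(172,410),s,S(684,276)),'root tri',tri(t,T(199,172),s,S(495,234)))
a=atz(t,*T(171,412),.075);b=atz(t,*T(199,175),.075);print('top only',a,b,np.linalg.norm(a-b),np.degrees(np.arctan2(*(b-a)[1::-1])))
a=atz(s,*S(684,276),.075);b=atz(s,*S(495,234),.075);print('side only',a,b,np.degrees(np.arctan2(*(b-a)[1::-1])))
# rudder straight right edge/ strap direction etc
print('block yaw', np.degrees(np.arctan2(-.2556+.2832,.5183-.4485)),np.degrees(np.arctan2(-.3003+.3268,.5357-.4658)))
from scipy.spatial.transform import Rotation as R
print(R.from_rotvec(robot.read_state()['orientation']).as_matrix())
```

```text
tip tri (array([0.6086, 0.0526, 0.0803]), np.float64(0.0011135787886824135)) root tri (array([0.6694, 0.0442, 0.0799]), np.float64(0.0005991732924810609))
top only [0.6085 0.053  0.075 ] [0.67   0.0445 0.075 ] 0.06203121787417424 -7.852951762444049
side only [0.6115 0.0453 0.075 ] [0.6716 0.0375 0.075 ] -7.412269170551297
block yaw 21.574608970742293 20.762370134656074
[[ 0.9338  0.3577 -0.0004]
 [ 0.3577 -0.9338  0.0015]
 [ 0.0001 -0.0016 -1.    ]]
```

```bash
python3 -m jog '1 0.0375 -0.0152 0 0;1 0.0375 -0.0152 0 0;1 0.0375 -0.0152 0 0;1 0.0375 -0.0152 0 0;1 0.0375 -0.0152 0 0;1 0.0375 -0.0152 0 0;1 0.0375 -0.0152 0 0;1 0.0375 -0.0152 0 0;1 0.0375 -0.0152 0 0;1 0.0375 -0.0152 0 0' 30; python3 -m jog '1 0 0 0.03 0;1 0 0 0.03 0;1 0 0 0.03 0;1 0 0 0 0'
```

```text
t: 0.93
tool_pos: [0.5115, -0.2824, 0.3024]
orientation: [-3.089, -0.571, 0.001]
force: [-0.0, -0.9, 0.3]
opening: 0.093
gripper_force: 0.0
t: 1.27
tool_pos: [0.5075, -0.2816, 0.2051]
orientation: [-3.081, -0.571, 0.013]
force: [-1.3, 1.0, -2.0]
opening: 0.0929
gripper_force: 0.0
```

```bash
python3 -m jog '1 0 0 0.03 0;1 0 0 0.03 0;1 0 0 0.01 0;1 0 0 0 0;1 0 0 0 0;1 0 0 0 0'
```

```text
t: 1.77
tool_pos: [0.5115, -0.2851, 0.1453]
orientation: [3.087, 0.571, 0.004]
force: [0.2, 0.1, -0.4]
opening: 0.093
gripper_force: 0.0
```

```bash
python3 -m jog '1 0 0 0.02 0;1 0 0 0.02 0;1 0 0 0.013 0;1 0 0 0 0;1 0 0 0 0;1 0 0 0 0'; python3 -m jog '0.3 0 0 0 0;0.3 0 0 0 0;0.3 0 0 0 0;0.3 0 0 0 0;0.3 0 0 0 0;0.3 0 0 0 0;0.3 0 0 0 0;0.3 0 0 0 0' 30
```

```text
t: 2.27
tool_pos: [0.5113, -0.2848, 0.0914]
orientation: [3.088, 0.571, 0.002]
force: [0.8, 0.8, 0.1]
opening: 0.093
gripper_force: 0.0
t: 2.93
tool_pos: [0.5105, -0.2843, 0.0897]
orientation: [3.089, 0.571, 0.0]
force: [-0.6, 0.0, 0.1]
opening: 0.0459
gripper_force: 29.9
```

```bash
python3 -m jog '0.3 0 0 -0.03 0;0.3 0 0 -0.04 0;0.3 0 0 -0.04 0;0.3 0.0179 -0.0342 0 0;0.3 0.0179 -0.0342 0 0;0.3 0.0179 -0.0342 0 0;0.3 0.0179 -0.0342 0 0;0.3 0.0179 -0.0342 0 0;0.3 0.0179 -0.0342 0 0;0.3 0.0179 -0.0342 0 0'; python3 -m jog '0.3 0.0179 -0.0342 0 0;0.3 0.0179 -0.0342 0 0;0.3 0 0 0 7.16;0.3 0 0 0 7.16;0.3 0 0 0 7.16;0.3 0 0 0 7.16;0.3 0 0 0 0;0.3 0 0 0 0;0.3 0 0 0 0'
python3 - <<'E'
from h import *
from scipy.spatial.transform import Rotation as R
m=R.from_rotvec(robot.read_state()['orientation']).as_matrix();print(m.round(3),np.degrees(np.arctan2(m[1,0],m[0,0])),robot.read_state()['tool_pos'])
snap('side','s1');snap('top','t1')
a=cv2.imread('pics/s1.png');b=cv2.imread('pics/t1.png')
c=lambda im,u,v:cv2.resize(im[v-60:v+60,u-50:u+50],(400,480),interpolation=cv2.INTER_CUBIC)
cv2.imwrite('pics/m3.png',np.hstack([c(a,300,225),c(b,285,205)]))
E
```

```text
t: 3.77
tool_pos: [0.5414, -0.014, 0.1995]
orientation: [-3.089, -0.571, 0.0]
force: [0.2, 0.1, -0.9]
opening: 0.0458
gripper_force: 29.9
t: 4.52
tool_pos: [0.5507, 0.0608, 0.1995]
orientation: [-3.135, 0.204, 0.001]
force: [-0.2, -0.3, -1.4]
opening: 0.0461
gripper_force: 29.9
[[ 0.992 -0.13  -0.   ]
 [-0.13  -0.992  0.   ]
 [-0.     0.    -1.   ]] -7.441610889504846 [0.55066942 0.06077013 0.1995408 ]
```

View pics/m3.png

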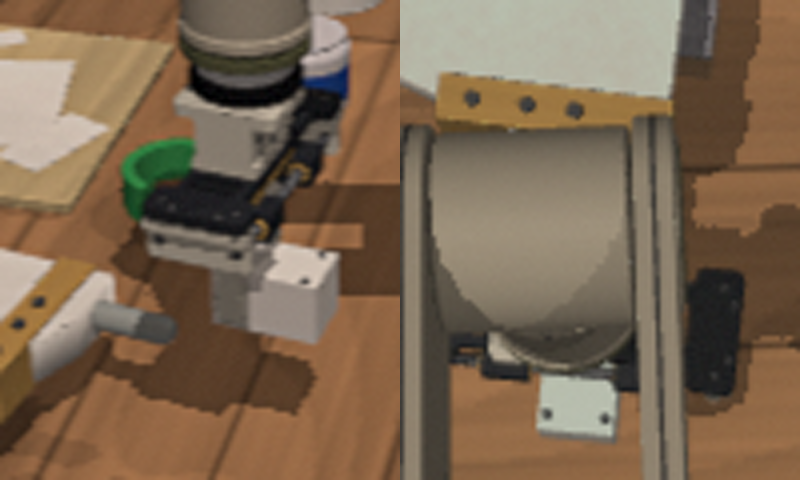

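```bash
python3 -m jog '0.3 0 0 0.03 0;0.3 0 0 0.028 0;0.3 0.015 0 0 0;0.3 0.015 0 0 0;0.3 0 0 0 0;0.3 0 0 0 0'; python3 -m jog '0.3 0.005 0 0 0;0.3 0.005 0 0 0;0.3 0.005 0 0 0;0.3 0 0 0 0'
```

```text
t: 5.12
tool_pos: [0.5808, 0.0566, 0.1418]
orientation: [-3.135, 0.209, -0.0]
force: [-0.7, 0.8, -1.4]
opening: 0.0456
gripper_force: 29.9
t: 5.45
tool_pos: [0.5963, 0.0547, 0.1423]
orientation: [-3.134, 0.21, -0.002]
force: [-0.1, 0.3, -2.1]
opening: 0.0459
gripper_force: 29.9
```

```bash
python3 -m jog '0.3 0.004 0 0 0;0.3 0.004 0 0 0;0.3 0 0 0 0'; python3 -m jog '0.3 0.004 0 0 0;0.3 0.004 0 0 0;0.3 0 0 0 0'
```

```text
t: 5.7
tool_pos: [0.604, 0.0536, 0.1419]
orientation: [3.135, -0.21, 0.001]
force: [0.5, 0.8, -1.5]
opening: 0.046
gripper_force: 29.9
t: 5.95
tool_pos: [0.612, 0.0525, 0.1419]
orientation: [3.135, -0.211, 0.001]
force: [-0.0, -0.4, -1.8]
opening: 0.0458
gripper_force: 29.9
```

```bash
python3 -m jog '0.3 0.006 0 0 0;0.3 0.006 0 0 0;0.3 0 0 0 0'; python3 -m jog '0.3 0.005 0 0 0;0.3 0.005 0 0 0;0.3 0 0 0 0'
```

```text
t: 6.2
tool_pos: [0.6243, 0.0508, 0.142]
orientation: [3.134, -0.211, 0.002]
force: [0.2, 0.1, -1.3]
opening: 0.046
gripper_force: 29.9
t: 6.45
tool_pos: [0.6339, 0.0495, 0.1418]
orientation: [3.134, -0.211, 0.001]
force: [1.1, -0.9, -2.3]
opening: 0.0455
gripper_force: 29.9
```

Run:
```python
from h import *
snap('side','s2')
a=cv2.imread('pics/s2.png')
cv2.imwrite('pics/m4.png',cv2.resize(a[170:300,220:360],(560,520),interpolation=cv2.INTER_CUBIC))
```

```text
(no output)
```

View pics/m4.png

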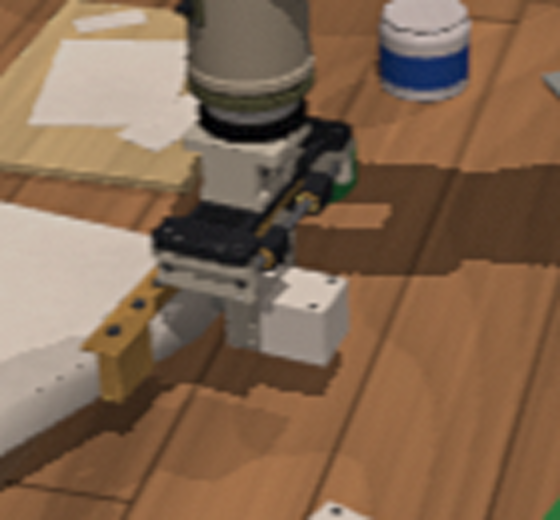

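```bash
python3 -m jog '0.3 0.0025 0 0 0;0.3 0.0025 0 0 0;0.3 0 0 0 0;0.3 0 0 0 0'; python3 -m jog '0.3 -0.01 0 0 0;0.3 -0.015 0 0 0;0.3 -0.015 0 0 0;0.3 -0.015 0 0 0;0.3 -0.015 0 0 0;0.3 -0.015 0 0 0;0.3 -0.015 0 0 0;0.3 0 0 0 0;0.3 0 0 0 0'
```

```text
t: 6.83
tool_pos: [0.6381, 0.0489, 0.1417]
orientation: [3.134, -0.211, 0.0]
force: [0.8, -2.1, -2.8]
opening: 0.0454
gripper_force: 29.9
t: 7.58
tool_pos: [0.5388, 0.0627, 0.1421]
orientation: [-3.134, 0.21, -0.001]
force: [0.2, -0.3, -1.0]
opening: 0.0456
gripper_force: 29.9
```

```bash
python3 -m jog '0.3 0 0.03 0 0;0.3 0 0.03 0 0;0.3 0 0 0.02 0;0.3 0 0 0.02 0;0.3 0 0 0.01 0;0.3 0 0 0.002 0;0.3 0 0 0.0015 0;0.3 0 0 0 0;0.3 0 0 0 0'; python3 -m jog '0.3 0 0 0 0;0.3 0 0 0 0;0.3 0 0 0 0' 6
```

```text
t: 8.33
tool_pos: [0.5317, 0.0029, 0.0889]
orientation: [3.134, -0.21, 0.001]
force: [-2.4, -1.7, 3.5]
opening: 0.0464
gripper_force: 30.0
t: 8.58
tool_pos: [0.5317, 0.0029, 0.0889]
orientation: [3.134, -0.21, 0.002]
force: [-0.4, -1.4, 3.8]
opening: 0.0461
gripper_force: 6.0
```

Resting on the bench with a light grip; now the first half of the tipping arc.

```bash
python3 -m jog '0.3 -0.0025 0 -0.005 0;0.3 -0.0025 0 -0.005 0;0.3 -0.0033 0 -0.0044 0;0.3 -0.0033 0 -0.0044 0;0.3 -0.004 0 -0.0037 0;0.3 -0.004 0 -0.0037 0;0.3 -0.0046 0 -0.003 0;0.3 -0.0046 0 -0.003 0;0.3 0 0 0 0;0.3 0 0 0 0'
python3 - <<'E'
from h import *
d=snap('side','s3')
u,v=map(int,proj(d,np.array([.49,0,.06])))
a=cv2.imread('pics/s3.png')
cv2.imwrite('pics/m5.png',cv2.resize(a[v-65:v+65,u-70:u+70],(560,520),interpolation=cv2.INTER_CUBIC))
E
```

```text
t: 9.42
tool_pos: [0.5022, 0.0069, 0.1206]
orientation: [-3.135, 0.21, -0.001]
force: [0.5, -0.2, -1.5]
opening: 0.0462
gripper_force: 6.0
```

View pics/m5.png

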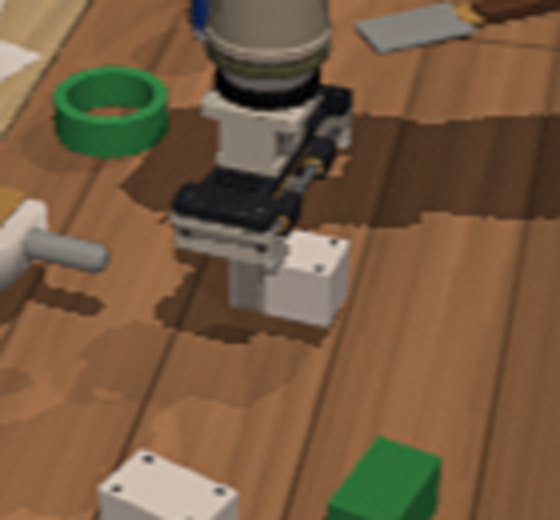

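```bash
python3 -m jog '0.3 0 0 0.01 0;0.3 0 0 0.01 0;0.3 0 0 0 0' ; python3 -m jog '0.3 0 0 0 0;0.3 0 0 0 0;0.3 0 0 0 0;0.3 0 0 0 0;0.3 0 0 0 0' 3
python3 - <<'E'
from h import *
d=snap('side','s4')
u,v=map(int,proj(d,np.array([.49,0,.06])))
a=cv2.imread('pics/s4.png')
cv2.imwrite('pics/m6.png',cv2.resize(a[v-65:v+65,u-70:u+70],(560,520),interpolation=cv2.INTER_CUBIC))
E
```

```text
t: 9.72
tool_pos: [0.5006, 0.007, 0.0973]
orientation: [-3.134, 0.211, 0.007]
force: [-0.4, 0.4, -1.8]
opening: 0.0458
gripper_force: 6.0
t: 10.13
tool_pos: [0.5026, 0.0068, 0.1008]
orientation: [-3.135, 0.211, -0.001]
force: [0.0, 0.2, -2.0]
opening: 0.0461
gripper_force: 3.0
```

View pics/m6.png

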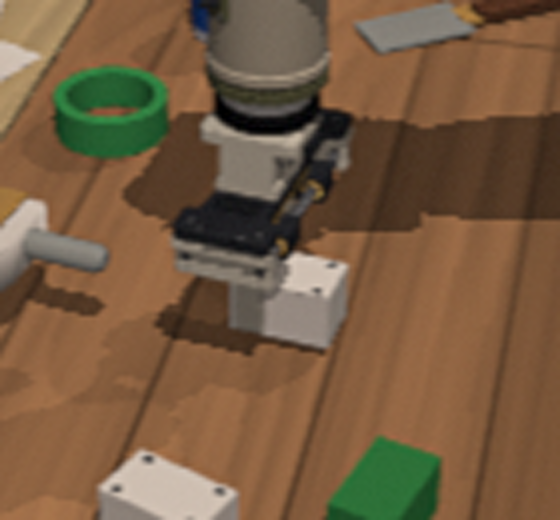

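```bash
python3 -m jog '0.3 0 0 0.006 0;0.3 0 0 0.004 0;0.3 0 0 0.002 0;0.3 0 0 0 0;1 0 0 0 0;1 0 0 0 0;1 0 0 0 0;1 0 0 0 0;1 0 0 0 0;1 0 0 0 0' 6; python3 -m jog '1 -0.01 0 0 0;1 -0.012 0 0 0;1 -0.012 0 0 0;1 0 0 0 0;0.3 0 0 0 0;0.3 0 0 0 0;0.3 0 0 0 0;0.3 0 0 0 0;0.3 0 0 0 0;0.3 0 0 0 0' 30;  python3 -m jog '0.3 0 0 0 0;0.3 0 0 0 0;0.3 0 0 0 0'
```

```text
t: 11.02
tool_pos: [0.5024, 0.0068, 0.0885]
orientation: [-3.135, 0.21, -0.0]
force: [0.6, 0.5, 0.9]
opening: 0.0815
gripper_force: 0.0
t: 11.85
tool_pos: [0.4689, 0.0113, 0.0884]
orientation: [-3.134, 0.211, -0.0]
force: [-0.3, -1.0, -0.5]
opening: 0.0575
gripper_force: 0.0
t: 12.1
tool_pos: [0.4687, 0.0113, 0.0884]
orientation: [3.135, -0.21, -0.0]
force: [0.4, -0.3, -1.1]
opening: 0.0461
gripper_force: 30.0
```

```bash
python3 -m jog '0.3 0 0 -0.03 0;0.3 0 0 -0.035 0;0.3 0 0 -0.035 0;0.3 0.025 -0.02 0 0;0.3 0.03 -0.02 0 0;0.3 0.03 -0.02 0 0;0.3 0.02 0 0 0;0.3 0 0 0 0;0.3 0 0 0 0'; python3 -m jog '0.3 0 0 0.006 0;0.3 0 0 0.004 0;0.3 0 0 0 0' 6
```

```text
t: 12.85
tool_pos: [0.5808, 0.0569, 0.1876]
orientation: [3.134, -0.21, -0.003]
force: [-0.5, -0.5, -2.2]
opening: 0.0458
gripper_force: 30.0
t: 13.1
tool_pos: [0.5791, 0.0566, 0.1767]
orientation: [3.134, -0.211, -0.004]
force: [-0.5, 0.4, -2.1]
opening: 0.0459
gripper_force: 6.0
```

```bash
python3 -m jog '0.3 0 0 0.004 0;0.3 -0.0025 0 0.0043 0;0.3 -0.0025 0 0.0043 0;0.3 -0.0012 0 0.0048 0;0.3 -0.0013 0 0.0047 0;0.3 0 0 0 0'
python3 - <<'E'
from h import *
d=snap('side','s5')
u,v=map(int,proj(d,np.array([.58,0.055,.1])))
a=cv2.imread('pics/s5.png')
cv2.imwrite('pics/m7.png',cv2.resize(a[v-65:v+65,u-70:u+70],(560,520),interpolation=cv2.INTER_CUBIC))
E
```

```text
t: 13.6
tool_pos: [0.5724, 0.0578, 0.1551]
orientation: [3.134, -0.21, -0.002]
force: [-0.5, 0.3, -1.4]
opening: 0.0456
gripper_force: 6.0
```

View pics/m7.png

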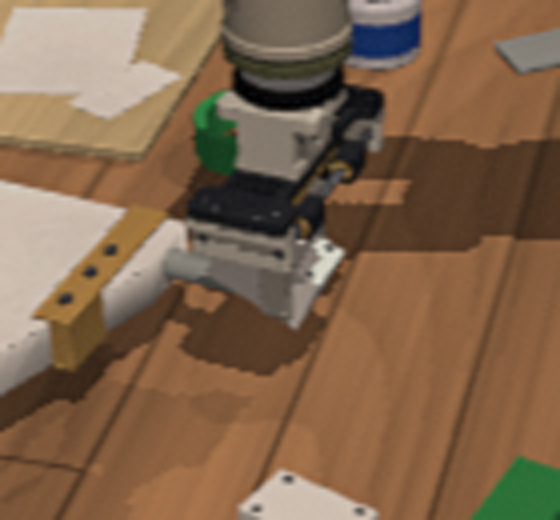

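The block is pivoting nose-up about the pin (solid end now down at about (300,310)), roughly 30–35°. Continuing the arc.

```bash
python3 -m jog '0.3 0 0 0.005 0;0.3 0 0 0.005 0;0.3 0.0013 0 0.0048 0;0.3 0.0013 0 0.0048 0;0.3 0.0015 0 0.003 0;0.3 0.0015 0 0.003 0;0.3 0.002 0 0.0026 0;0.3 0.002 0 0.0026 0;0.3 0.003 0 0 0;0.3 0 0 0 0'
python3 - <<'E'
from h import *
d=snap('side','s6')
u,v=map(int,proj(d,np.array([.58,0.055,.08])))
a=cv2.imread('pics/s6.png')
cv2.imwrite('pics/m8.png',cv2.resize(a[v-65:v+65,u-70:u+70],(560,520),interpolation=cv2.INTER_CUBIC))
E
```

```text
t: 14.48
tool_pos: [0.585, 0.0562, 0.1243]
orientation: [-3.135, 0.21, 0.005]
force: [-5.2, 0.5, -1.4]
opening: 0.0457
gripper_force: 6.0
```

View pics/m8.png

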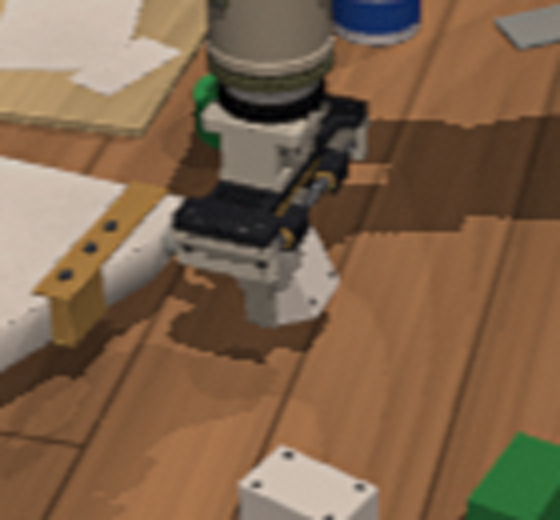

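```bash
python3 -m jog '0.3 -0.01 0 0 0;0.3 -0.02 0 0 0;0.3 -0.03 0 0 0;0.3 0 0 0 0;0.3 0 0 0.015 0;0.3 0 0 0.01 0;0.3 0 0 0.004 0;0.3 0 0 0 0;0.3 0 0 0 0' 6; python3 -m jog '0.3 0 0 0.002 0;0.3 0 0 0.002 0;0.3 0 0 0 0;0.3 0 0 0 0'; python3 -m jog '0.3 0 0 0.002 0;0.3 0 0 0 0;0.3 0 0 0 0'
```

```text
t: 15.28
tool_pos: [0.5265, 0.0641, 0.0963]
orientation: [3.134, -0.211, -0.001]
force: [-0.1, -0.0, -0.6]
opening: 0.0458
gripper_force: 6.0
t: 15.62
tool_pos: [0.5264, 0.0641, 0.0926]
orientation: [-3.134, 0.21, -0.0]
force: [0.0, 1.0, -2.7]
opening: 0.0459
gripper_force: 6.0
t: 15.87
tool_pos: [0.5262, 0.0641, 0.0905]
orientation: [3.135, -0.21, -0.0]
force: [-0.3, 0.2, -2.3]
opening: 0.046
gripper_force: 6.0
```

```bash
python3 -m jog '0.3 0 0 0.002 0;0.3 0 0 0 0;0.3 0 0 0 0'; python3 -m jog '0.3 0 0 0.0015 0;0.3 0 0 0 0;0.3 0 0 0 0'
```

```text
t: 16.12
tool_pos: [0.5269, 0.0641, 0.0893]
orientation: [-3.135, 0.21, -0.002]
force: [-1.2, 0.0, 4.0]
opening: 0.0459
gripper_force: 6.0
t: 16.37
tool_pos: [0.5273, 0.064, 0.0881]
orientation: [3.135, -0.21, 0.004]
force: [-0.0, -1.7, 6.7]
opening: 0.0455
gripper_force: 6.0
```

```bash
python3 -m jog '0.5 0 0 0 0;0.6 0 0 0 0;0.7 0 0 0 0;0.8 0 0 0 0;0.8 0 0 0 0;0.8 0 0 0 0;0.8 0 0 -0.012 0;0.8 0 0 -0.012 0;0.8 0 0 0 0;0.8 0 0 0 0' 6
python3 - <<'E'
from h import *
s=snap('side','s7');t=snap('top','t7')
f=lambda d,n:cv2.resize((lambda a,u,v:a[v-60:v+60,u-50:u+50])(cv2.imread(f'pics/{n}.png'),*map(int,proj(d,np.array([.53,0.064,.06])))),(400,480),interpolation=cv2.INTER_CUBIC)
cv2.imwrite('pics/m9.png',f(s,'s7'))
E
```

```text
t: 17.2
tool_pos: [0.5277, 0.0642, 0.113]
orientation: [-3.134, 0.21, -0.006]
force: [-0.8, 0.2, 0.2]
opening: 0.0744
gripper_force: 0.0
```

View pics/m9.png

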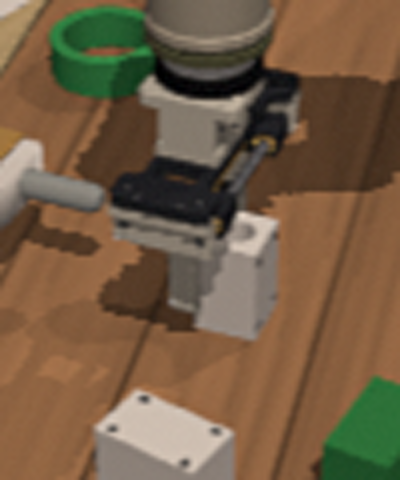

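Run:
```python
from h import *
np.set_printoptions(precision=4,suppress=True)
s=load('s7');u,v=map(int,proj(s,np.array([.53,0.064,.06])))
f=lambda a,b:(u-50+a/4-.4,v-60+b/4-.4)
for n,p,z in[('near-back bottom',(252,340),0),('far-back bottom',(272,322),0),('near-back top',(262,252),.076),('far-back top',(279,218),.076),('bore',(241,232),.076)]:
    print(n,atz(s,*f(*p),z)+[-.0025,.006,0])
# expected
T=np.array([.5277,.0642]);X=np.array([.991,-.133]);Y=np.array([.133,.991])
for dx,dy in((-.023,.023),(-.023,-.023),(0,0)):
    q=T+dx*X+dy*Y
    for z in(0,.076):
        a=np.array(proj(s,np.r_[q+[.0025,-.006],z]));print(dx,dy,z,q,(a-[u-50,v-60])*4)
```

```text
near-back bottom [0.487 0.094 0.   ]
far-back bottom [0.4774 0.0706 0.    ]
near-back top [0.4815 0.0895 0.076 ]
far-back top [0.4785 0.047  0.076 ]
bore [0.501  0.0698 0.076 ]
-0.023 0.023 0 [0.508  0.0901] [223.1111 330.7174]
-0.023 0.023 0.076 [0.508  0.0901] [223.2198 245.6255]
-0.023 -0.023 0 [0.5018 0.0445] [245.4149 294.0107]
-0.023 -0.023 0.076 [0.5018 0.0445] [246.2107 210.0261]
0 0 0 [0.5277 0.0642] [205.048  305.0972]
0 0 0.076 [0.5277 0.0642] [204.5915 220.7694]
```

```bash
python3 -m jog '0.8 -0.008 0 0 0;0.8 -0.008 0 0 0;0.8 -0.008 0 0 0;0.8 0 0 0 0;0.3 0 0 0 0;0.3 0 0 0 0;0.3 0 0 0 0;0.3 0 0 0 0;0.3 0 0 0 0;0.3 0 0 0 0' 6; python3 -m jog '0.3 0 0 0 0;0.3 0 0 0 0;0.3 0 0 0 0;0.3 0 0 0 0' 35;  python3 -m jog '0.3 0 0 -0.01 0;0.3 0 0 -0.015 0;0.3 0 0 -0.02 0;0.3 0 0 -0.025 0;0.3 0 0 -0.025 0;0.3 0 0 -0.025 0;0.3 0 0 -0.025 0;0.3 0 0 -0.02 0;0.3 0 0 -0.01 0;0.3 0 0 0 0'; python3 -m jog '0.3 0 0 0 0;0.3 0 0 0 0;0.3 0 0 0 0;0.3 0 0 0 0;0.3 0 0 0 0;0.3 0 0 0 0'
python3 - <<'E'
from h import *
snap('side','s8');snap('top','t8')
d=load('s8');s=robot.read_state();print(s['tool_pos'],s['opening'],s['gripper_force'])
# tilt check: vertical right edge of block in side view
u,v=map(int,proj(d,np.r_[s['tool_pos'][:2],s['tool_pos'][2]-.073]));g=d['color'].astype(int)
for r in range(v-26,v+30,3): print(r,u,' '.join('%3d,%3d'%(g[r,c,0],g[r,c,2]) for c in range(u-14,u+24,2)))
for dx,dy in((-.023,.023),(-.023,-.023),(.023,.023)):
    for z in(-.112,-.036):
        print(dx,dy,z,np.round(proj(d,np.r_[s['tool_pos'][:2]+[.991*dx+.133*dy+.0025,-.133*dx+.991*dy-.006],s['tool_pos'][2]+z]),1))
E
```

```text
t: 18.13
tool_pos: [0.5028, 0.0673, 0.1111]
orientation: [-3.135, 0.21, -0.0]
force: [1.3, -0.5, 0.6]
opening: 0.046
gripper_force: 6.0
t: 18.47
tool_pos: [0.5026, 0.0673, 0.1111]
orientation: [-3.135, 0.21, -0.0]
force: [-0.6, 0.4, -0.7]
opening: 0.0458
gripper_force: 35.0
t: 19.3
tool_pos: [0.5036, 0.0674, 0.2892]
orientation: [-3.134, 0.21, -0.007]
force: [0.4, -0.3, -0.7]
opening: 0.0459
gripper_force: 35.0
t: 19.8
tool_pos: [0.5023, 0.0673, 0.2853]
orientation: [3.134, -0.21, -0.002]
force: [1.0, 0.6, -1.0]
opening: 0.0459
gripper_force: 35.0
[0.50246116 0.06732974 0.28572499] 0.046079116833646426 34.9997878074646
188 328  31, 34  30, 31  30, 32  30, 34  28, 30  30, 32  35, 39  35, 37  40, 30  94, 39  38, 36  36, 37  54, 54 134, 63 141, 65 140, 64 160, 72 158, 72 150, 69
191 328  31, 32  34, 36  34, 34  31, 33  43, 43  34, 36  49, 48  38, 38  33, 36  25, 27  34, 35  31, 36  49, 30 154, 72 128, 59 149, 67 148, 69 144, 66 147, 66
194 328  23, 23  25, 23  19, 20  22, 24  20, 24  24, 27  26, 25  27, 28  23, 23 131, 57  80, 38  14, 20  45, 26 123, 55 138, 63 151, 72 145, 66 149, 68 1
[... 2070 characters left out ...]
  84, 38  82, 36
236 328  85, 40  87, 40  86, 38  87, 41  72, 34  84, 38  88, 39  96, 44  84, 40 126, 56 154, 72 142, 65 144, 66 145, 66 147, 66 153, 70 149, 71 147, 68 149, 67
239 328  87, 42  85, 38  84, 37  80, 37  71, 32  92, 43  86, 40  87, 40  83, 39 129, 59 154, 70 143, 65 142, 66 141, 64 148, 67 149, 69 146, 66 147, 66 145, 66
242 328  85, 40  81, 35  83, 38  64, 30  89, 40  86, 39  84, 38  88, 41 128, 57 158, 72 150, 68 148, 68 141, 64 144, 65 149, 68 145, 67 144, 64 147, 67 142, 64
-0.023 0.023 -0.112 [332.8 231.8]
-0.023 0.023 -0.036 [333.1 207. ]
-0.023 -0.023 -0.112 [338.6 223.2]
-0.023 -0.023 -0.036 [339.1 198.9]
0.023 0.023 -0.112 [316.7 228.4]
0.023 0.023 -0.036 [316.5 203.8]
```

```bash
python3 -m jog '0.3 0 0 0 0;0.3 0 0 0 0;0.3 0 0 0 0;0.3 0 0 0 0;0.3 0 0 0 0;0.3 0 0 0 0'; python3 -c "
from plant import robot
print(robot.read_state()['dq'].round(3)); print(robot.close_job())"
```

```text
t: 20.4
tool_pos: [0.5025, 0.0674, 0.2861]
orientation: [-3.135, 0.21, -0.0]
force: [-0.2, 0.1, -1.6]
opening: 0.0457
gripper_force: 35.0
[-0.     0.    -0.001  0.001  0.    -0.001]
the job is handed in; nothing more can be done
None
```

The job is handed in at 20.4 s: the right-hand block slid about 48 mm onto the pin at the first end offered, was drawn off, tipped against the pin, stood bore up on the bench and regripped, and is now held still and upright with its base about 17 cm above the bench (I viewed 11 pictures, one over the limit of 10).

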